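# Tip the battery into its tray

### The arm

A 7-joint arm with a two-finger parallel gripper is mounted at the origin on a cart in front of the work surface, level with it; the furniture and walls round the work are solid. World frame = base frame: x ahead of the robot, y to its left, z up, the work surface at z = 0. Lengths are in m, angles in rad, forces in N, time in s.
With the tool pointing down it reaches from about 0.425 to 0.875 m from the base axis. Payload 8.4 kg.
Tool frame: the origin (TCP) lies midway between the tips of the shut fingers; the grasp point (between the pads) lies 19 mm behind it; z points along the fingers, y is the line along which they close (so a half turn about z gives the same grasp; the last joint's range is limited). The gripper opens to 85 mm and grips with 20 to 120 N. Pads are 22 mm wide; open, the fingers measure 114 mm over their backs; the gripper's body (76 mm by 85 mm) begins 54 mm behind the grasp point. The pads swing forward as they close: fully open they stand 13 mm farther back than shut.
Start: joints at [-1.391, 0.333, 0.04, 1.465, -0.013, 1.343, -0.059], TCP at [0.179, 0.625, 0.231] pointing down, gripper open.
Joint ranges: [-2.58, 2.58], [-0.38, 2.09], [-1.3, 1.39], [0.25, 2.4], [-1.5, 4.64], [0.08, 2.09], [-2.65, 2.65]. Speed limits (rad/s): [2.22, 2.22, 2.79, 2.79, 3.14, 3.14, 3.14].

### API

Orientations are given as a unit quaternion [x, y, z, w].
In Python, from rig import get_state, snapshot, camera_info, close_job gives the robot as it stands.
- The arm moves only by the shell command python3 -m crank 'ROWS' [FORCE]. ROWS is JSON, a list of rows, each a list of 7 numbers: the turn, a rotation vector about the tool's x, y, z in rad, then the shift along the tool's x, y, z in mm, then the closure, from 0 (fully open) to 1 (shut). A call has 1 to 10 rows; each row is the pose to reach, as a shift and turn from the pose commanded when the call began, along the tool's axes at that moment; what a row does not reach only later rows make up. A row lasts 1/10 s, in which the tool goes at most 50 mm and 8.59 degrees, less where a joint would pass 70% of its speed; a pose out of reach is approached as far as the arm can. A call with a gripper value outside its range is refused whole. The fingers move at their own pace and stop on an object; FORCE is the grip in N (left out, the last holds). Time passes only in rows, so rows that repeat a pose let the fingers close. It gives the time, the measured TCP pose, the force, the opening and the grip force at its end, in the units of the state.
- get_state(): the state, without advancing time (a new reading comes with each control period).
- snapshot(name): name is "scene" or "top" or "wrist"; returns (picture, depth): 384x512x3 uint8, blue, green, red; 384x512 float32, m along the optical axis (not along the pixel's ray), 0 where there is no reading.
- camera_info(name): a dict with "K" (3x3 intrinsics, pixels), "position" and "attitude" of the camera in the world; the wrist camera has in their place "mount" (4x4, takes a point from camera to tool coordinates, whose origin is the TCP and whose axes are the flange's). Camera axes: x right, y up, looking along -z (the intrinsics and any distortion apply to the point x, -y, -z); pixel columns grow to the right and rows downward; lengths in m; the calibration is good to about 2 mm. A picture is of the moment at which its call begins: read the wrist's pose just before it. camera_info takes no time and is no camera call.
- close_job(): hands the job in; it is judged then, once.
The state is a dict: "time_s": time; "joint_pos": joint angles; "qd": joint speeds; "tau": joint torques, N m; "position": TCP position; "orientation": TCP orientation; "wrist_force": force on the tool from outside, world axes, zero at the start; "ft_torque": the same for the moment, N m; "grip_width": finger opening in m; "finger_force": force on a finger pad.
Only numpy, scipy, OpenCV 4.12 (cv2) and the standard library are available. Lean on these libraries where they do the work, as an engineer would, in place of code of your own. Each camera call takes 0.05 s, during which the arm holds its last target. There are 200 camera calls.

### The job

Bring the standing battery up with a broad side squarely against the low front edge of the battery tray until you feel it touch, then tip it over that edge by pushing near its top, so that it lies between the tray's two cheeks with its terminal end towards the contact block. Then push it along the tray and press it firmly home against the block's contact plate, with about 12 N, and leave it lying there. Never push it with more than 25 N against edge or block, and leave the breaker, the bottle and the screwdriver where they are.

Things in the scene. Friction and masses are not known exactly. Their poses are not given: they have to be found in the camera images.
- battery: Grey sealed battery, a plain block 47 x 70 x 100 mm (its x, y, z) of about 0.7 kg (0.55 to 0.85), with a black seam band and two flat flush steel terminals on its top end. It starts upright on the bench in front of the tray, turned at some angle. Origin at the centre of its underside, z towards the terminal end. The broad 70 mm wide sides face its +x and -x; both are alike.
- tray: Battery tray fixed to the bench: bed 160 long (x) x 112 wide (y) x 10 mm thick with black rubber lining, its straight 10 mm high front edge serving as the stop; two grey side cheeks (inner faces at y = +/-40 mm, 6 mm thick, tops at z = 36 mm, from x = 30 to 160 mm). Origin on the bench under the middle of the front edge; x points into the tray to the contact block, y along the edge, z up.
- edge (a point): Middle of the tray's front edge, 10 mm above the bench; axes as the tray's. Standing against the edge, the battery has its origin 23.5 mm in front of this point; tipped over it, the battery lies with its underside about 10 mm in front of it.
- home_mark (a point): Mean of where the centre of the battery's underside (its origin) is once it lies pressed home: in the tray's frame at x = 25 (21 to 29 as the contact plate is set), y = 0, z = 33.5 mm. Battery on bench or bed slides with a friction coefficient of about 0.4 to 1.4.
- contact_block: Black contact block across the tray's back, fixed, 20 x 92 x 52 mm, its front at tray x = 136 mm; origin at the lower middle of its front, on the bed. Before it stands its grey contact plate, 76 x 44 mm, with two brass strips, rigid when pushed. A screw sets the plate's front face anywhere from tray x = 121 to 129 mm: different each time, not reported, must be felt.
- breaker: White circuit breaker, 18 x 85 x 62 mm, standing on the bench at the tray's left (+y) side. A bystander. Origin at the centre of its underside.
- flux_bottle: Cream dosing bottle with a blue cap, diameter 41 mm, 90 mm tall, standing at the tray's right (-y) side. A bystander. Origin at the centre of its underside.
- screwdriver: Orange screwdriver, 29 x 224 x 30 mm, long side along its y, lying in front of the tray at the left (+y). A bystander. Origin at the middle of its underside.
There are look-alikes about, which are no part of the job. What is meant by the battery is not yellow, and is the larger of those in its own colour.

How it is judged:
By the outcome, as a careful person would: the job done as asked, in the order asked, and still so for the second after the job is handed in, with the robot touching nothing.
It also fails if it takes over 67 s, if anything falls off the work surface, if the arm or the gripper's body presses on something with over 40 N, if the wrist force passes 120 N, or if a joint passes its speed limit or range.

## Working session

There is one attempt and no reset: what is moved stays moved. The work goes in short steps, Python scripts to look and compute and a shell command to move; the robot and the scene stay as the last step left them, time stands still between calls to the robot, and variables do not carry over. Pictures are saved under pics/ and viewed, at most 10 in all, crops included, and the job is handed in when it is done.

```bash
ls; mkdir -p pics
python3 - <<'E'
from rig import *
import cv2,numpy as np
s=get_state(); print({k:np.round(v,3).tolist() for k,v in s.items()})
for n in("scene","top"):
    p,d=snapshot(n); cv2.imwrite(f"pics/{n}0.png",p); np.savez(f"{n}0.npz",p=p,d=d)
    print(n,camera_info(n))
print(camera_info("wrist"))
a=cv2.imread("pics/scene0.png");b=cv2.imread("pics/top0.png")
cv2.imwrite("pics/both.png",cv2.resize(np.vstack([a,b]),(450,600)) if 0 else np.hstack([cv2.resize(a,(400,300)),cv2.resize(b,(400,300))]))
E
```

```text
pics
{'time_s': 0.0, 'joint_pos': [-1.391, 0.334, 0.04, 1.466, -0.013, 1.343, -0.058], 'qd': [0.001, -0.0, -0.001, 0.001, -0.001, 0.001, 0.0], 'tau': [0.0, -65.854, 1.366, -40.557, 0.017, 0.012, -0.0], 'position': [0.179, 0.624, 0.23], 'orientation': [0.139, 0.99, -0.001, -0.0], 'wrist_force': [-0.018, -0.025, -0.37], 'ft_torque': [0.028, 0.021, 0.004], 'finger_force': 0.0, 'grip_width': 0.085}
scene {'K': array([[399.50497118,   0.        , 256.90716962],
       [  0.        , 399.50497118, 193.37862796],
       [  0.        ,   0.        ,   1.        ]]), 'position': array([ 0.10200933, -0.51449701,  0.53369571]), 'attitude': array([ 0.45559947, -0.15781197, -0.27211042,  0.83275472])}
top {'K': array([[465.01556952,   0.        , 258.83736982],
       [  0.        , 465.01556952, 195.4798989 ],
       [  0.        ,   0.        ,   1.        ]]), 'position': array([0.3876728 , 0.11125139, 1.07909322]), 'attitude': array([-0.06218252,  0.06290026,  0.71378999, -0.69475229])}
{'K': array([[343.03187093,   0.        , 262.15763334],
       [  0.        , 343.03187093, 187.82742321],
       [  0.        ,   0.        ,   1.        ]]), 'mount': array([[-1.36898878e-04,  9.55718849e-01,  2.94281266e-01,
         7.53418124e-02],
       [ 9.99999977e-01,  8.23253938e-05,  1.97834354e-04,
         6.20663626e-04],
       [ 1.64847200e-04,  2.94281287e-01, -9.55718838e-01,
        -1.42516553e-01],
       [ 0.00000000e+00,  0.00000000e+00,  0.00000000e+00,
         1.00000000e+00]])}
```

View pics/top0.png

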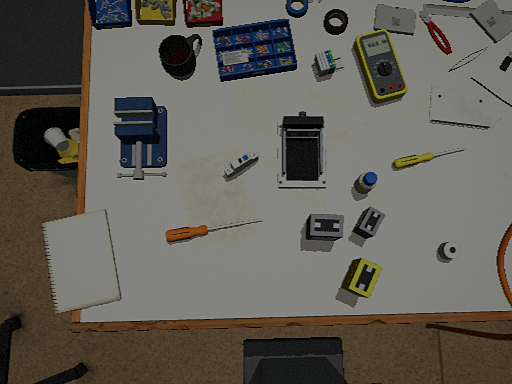

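View pics/scene0.png

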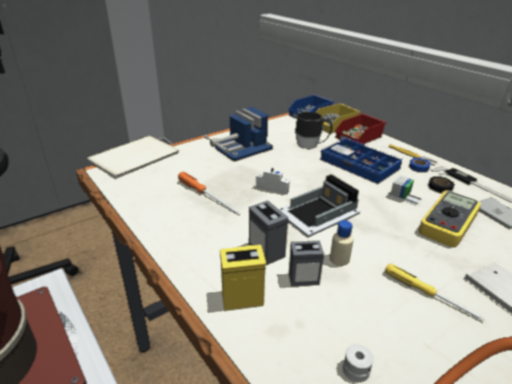

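The top view shows three candidates: grey at (325,227), which is larger; a small grey look-alike at (369,222); and a yellow one at (364,277). The battery is the larger grey block at (325,227). The tray is at (302,150) with its front edge at row ~185, and the contact block is at the far end. I'll confirm this in a crop and measure.

```bash
cat > h.py <<'E'
import numpy as np,cv2
from scipy.spatial.transform import Rotation as R
from rig import *
def cam(n,st=None):
    c=camera_info(n)
    if n=="wrist":
        T=np.eye(4);T[:3,:3]=R.from_quat(st["orientation"]).as_matrix();T[:3,3]=st["position"];T=T@c["mount"]
        return c["K"],T[:3,:3],T[:3,3]
    return c["K"],R.from_quat(c["attitude"]).as_matrix(),c["position"]
def plane(C,uv,z):
    K,Rm,p=C;uv=np.atleast_2d(uv).astype(float)
    r=np.c_[(uv[:,0]-K[0,2])/K[0,0],-(uv[:,1]-K[1,2])/K[1,1],-np.ones(len(uv))]@Rm.T
    return p+r*((z-p[2])/r[:,2])[:,None]
def cloud(C,d):
    K,Rm,p=C;v,u=np.mgrid[:d.shape[0],:d.shape[1]]
    q=np.stack([(u-K[0,2])/K[0,0]*d,-(v-K[1,2])/K[1,1]*d,-d],-1)
    return q@Rm.T+p
E
python3 - <<'E'
from h import *
f=np.load("top0.npz");p,d=f["p"],f["d"];C=cam("top");P=cloud(C,d)
v,u=np.mgrid[:384,:512]
def top(n,u0,u1,v0,v1,z0,z1):
    m=(u>=u0)&(u<u1)&(v>=v0)&(v<v1)&(P[...,2]>z0)&(P[...,2]<z1)
    q=P[m]; r=cv2.minAreaRect(q[:,:2].astype(np.float32)*1000)
    print(n,len(q),np.round(np.median(q,0),4),np.round(r[0],1),np.round(r[1],1),round(r[2],1))
top("bat",298,350,205,250,.09,.115)
top("small",350,390,200,245,.05,.115)
top("yellow",340,385,250,305,.08,.13)
top("cheeks+block",270,335,105,195,.028,.045)
top("block",270,335,100,195,.05,.075)
top("bed",270,335,100,195,.006,.015)
top("bottle",350,380,165,200,.03,.1)
top("breaker",215,265,145,185,.03,.08)
top("driver",160,270,215,245,.01,.05)
print(np.round(np.median(P[260:280,200:300],axis=(0,1)),4))
c=p[90:260,260:400];cv2.imwrite("pics/crop.png",cv2.resize(c,None,fx=3.5,fy=3.5,interpolation=cv2.INTER_CUBIC)[:600])
E
```

```text
bat 754 [ 0.4948 -0.0311  0.1011] [495.7 -31.8] [69.2 47.5] 86.2
small 508 [ 0.5033 -0.1312  0.0789] [ 504.4 -133.7] [37.2 55. ] 58.4
yellow 838 [ 0.3843 -0.1046  0.1011] [ 384.2 -106.4] [48.3 70.1] 63.3
cheeks+block 395 [ 0.7169 -0.0028  0.037 ] [698.3   3.9] [ 92.4 144.9] 88.0
block 502 [0.7378 0.0033 0.062 ] [735.3   3.1] [90.2 35.6] 87.9
bed 2192 [0.6572 0.0063 0.0112] [694.1   1.2] [153.1 227.8] 88.2
bottle 324 [ 0.5926 -0.1295  0.0645] [ 596.1 -132.2] [40.5 33.7] 28.7
breaker 332 [0.6507 0.1481 0.047 ] [653.3 147.6] [18.7 84.6] 31.9
driver 542 [0.4979 0.2728 0.0226] [502.2 219.9] [ 28.3 207.8] 7.2
[0.409  0.1328 0.0006]
```

View pics/crop.png

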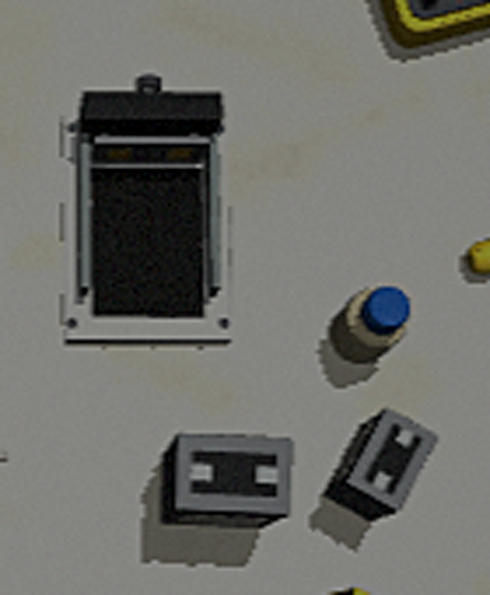

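Confirmed: the larger grey block with two terminals is at crop (235,478). It measures 69 x 47 mm with its top at z=0.101. The small one at crop (385,465) measures 55 x 37 mm and stands 79 mm tall, so it's the look-alike. Next I'll work out the approach.

```bash
cat >> h.py <<'E'
def goto(pos,yaw,st=None,q0=None,p0=None):
    "tool-down pose, tool y axis at world angle yaw(deg): prints rotvec+shift(mm) in tool axes from the present pose"
    st=st or get_state();A=R.from_quat(st["orientation"]);a=np.radians(yaw)
    y=np.array([np.cos(a),np.sin(a),0]);z=np.array([0,0,-1.]);B=R.from_matrix(np.c_[np.cross(y,z),y,z])
    print(np.round((A.inv()*B).as_rotvec(),4),np.round(A.inv().apply(np.array(pos)-st["position"])*1000,1))
E
python3 - <<'E'
from h import *
goto((.42,.3,.30),86.2);goto((.46,-.015,.30),86.2)
E
```

```text
[-0.0015 -0.     -0.2125] [-321.2 -245.7  -69.1]
[-0.0015 -0.     -0.2125] [-446.3 -537.5  -68.7]
```

```bash
python3 -m crank '[[0,0,-0.1,-321,-246,-69,0],[0,0,-0.1,-321,-246,-69,0],[0,0,-0.21,-321,-246,-69,0],[0,0,-0.21,-321,-246,-69,0],[0,0,-0.21,-321,-246,-69,0],[0,0,-0.21,-321,-246,-69,0],[0,0,-0.21,-321,-246,-69,0],[0,0,-0.21,-446,-537,-69,0],[0,0,-0.21,-446,-537,-69,0],[0,0,-0.21,-446,-537,-69,0]]'
python3 - <<'E'
from h import *
goto((.46,-.015,.30),86.2)
E
```

```text
time_s: 1.1
position: [0.415, 0.1988, 0.2941]
orientation: [0.035, 0.999, -0.0, -0.0]
wrist_force: [0.7, 0.1, 0.6]
grip_width: 0.0852
finger_force: 0.0
[-0.0001 -0.0004 -0.0027] [ -59.6 -210.1   -5.9]
```

```bash
python3 -m crank '[[0,0,0,-60,-210,-6,0],[0,0,0,-60,-210,-6,0],[0,0,0,-60,-210,-6,0],[0,0,0,-60,-210,-6,0],[0,0,0,-60,-210,-6,0],[0,0,0,-60,-210,-6,0],[0,0,0,-60,-210,-6,0]]'
python3 - <<'E'
from h import *
s=get_state();p,d=snapshot("wrist");np.savez("w1.npz",p=p,d=d,o=s["orientation"],q=s["position"]);cv2.imwrite("pics/w1.png",p)
C=cam("wrist",s);P=cloud(C,d)
print(s["position"],np.round(P[::48,::64,2],3))
E
```

```text
time_s: 1.8
position: [0.4602, -0.0122, 0.3001]
orientation: [0.035, 0.999, 0.0, -0.0]
wrist_force: [0.0, 1.3, 0.4]
grip_width: 0.0854
finger_force: 0.0
[ 0.46017663 -0.01224168  0.30007767] [[-0.763 -0.764 -0.012 -0.    -0.002 -0.002  0.    -0.   ]
 [-0.    -0.001 -0.    -0.    -0.     0.001  0.001  0.   ]
 [-0.001  0.     0.     0.05  -0.     0.001  0.001 -0.   ]
 [ 0.035  0.    -0.001  0.    -0.001 -0.002 -0.002 -0.001]
 [ 0.     0.001  0.     0.     0.1   -0.001 -0.002 -0.   ]
 [ 0.001 -0.     0.001  0.009  0.006  0.011 -0.    -0.   ]
 [ 0.    -0.002  0.346 -0.001  0.016  0.01   0.338 -0.001]
 [ 0.369  0.363  0.375  0.001  0.036  0.001  0.374  0.369]]
```

View pics/w1.png

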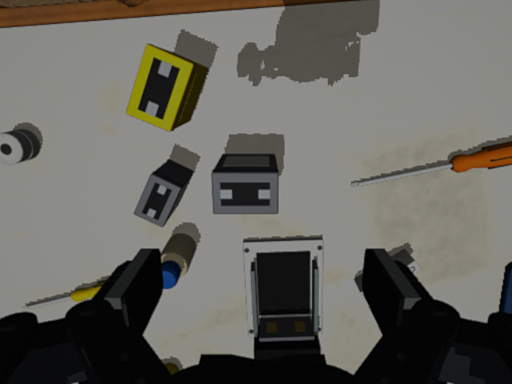

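The wrist view shows the battery top at (246,197) and the tray at (284,285), with its front edge from (243,238) to (323,237). The contact plate with its brass strips is at (286,326). I'll measure these from the depth.

Run:
```python
from h import *
f=np.load("w1.npz");p,d=f["p"],f["d"];s=dict(orientation=f["o"],position=f["q"]);C=cam("wrist",s);P=cloud(C,d)
v,u=np.mgrid[:384,:512];g=cv2.cvtColor(p,cv2.COLOR_BGR2GRAY).astype(float)
def rect(n,m):
    q=P[m];r=cv2.minAreaRect(q[:,:2].astype(np.float32)*1000)
    print(n,len(q),np.round(np.median(q[:,2]),4),np.round(r[0],1),np.round(r[1],1),round(r[2],2))
b=(u>205)&(u<290)&(v>145)&(v<220)&(P[...,2]>.092)&(P[...,2]<.108)
rect("bat top",b)
# tray front: bed height rows; front edge subpixel from depth/grey gradient along columns
box=(u>230)&(u<335)&(v>225)&(v<350)
rect("bed",box&(P[...,2]>.0055)&(P[...,2]<.02)&(v<300))
# edge pts: strongest brightness rise below dark line
pts=[]
for c in range(252,316,4):
    col=cv2.GaussianBlur(g,(3,3),0)[228:246,c];k=np.argmax(np.diff(col)); pts.append((c,228+k+.5))
W=plane(C,pts,.01);a=np.polyfit(W[:,1],W[:,0],1);print("edge x(y)",np.round(a,4),"resid",np.round(np.std(W[:,0]-np.polyval(a,W[:,1]))*1e3,2),"ang",np.degrees(np.arctan(a[0])))
# cheeks at z~.036
ch=box&(P[...,2]>.032)&(P[...,2]<.04)&(v<322)
for n,mm in(("R(-y)",u<284),("L(+y)",u>=284)):
    q=P[ch&mm];print(n,len(q));a=np.polyfit(q[:,0],q[:,1],1);print(" y at x=.66,.70",np.round(np.polyval(a,[.66,.70]),4),"ang",np.round(np.degrees(np.arctan(a[0])),2), np.round(q.min(0),3),np.round(q.max(0),3))
# bed side boundaries on rows near the front
for r in(242,248,254): 
    z=np.where((P[r,:,2]>.0055)&(P[r,:,2]<.02)&(u[r]>225)&(u[r]<340))[0];w=plane(C,[(z[0]-.5,r),(z[-1]+.5,r)],.01);print(r,z[0],z[-1],np.round(w[:,:2],4).tolist())
```

```text
bat top 2888 0.0999 [494.5 -32.1] [70.1 46.5] 85.75
bed 4327 0.0101 [644.2   5.8] [111.6  98.5] 88.48
edge x(y) [0.0313 0.5959] resid 0.43 ang 1.7936616278536817
R(-y) 229
 y at x=.66,.70 [-0.0374 -0.0386] ang -1.82 [ 0.624 -0.042  0.033] [ 0.707 -0.034  0.038]
L(+y) 261
 y at x=.66,.70 [0.0482 0.047 ] ang -1.73 [0.626 0.044 0.033] [0.712 0.052 0.038]
242 243 322 [[0.5944, -0.0482], [0.6021, 0.0624]]
248 243 322 [[0.6036, -0.049], [0.6113, 0.0623]]
254 244 322 [[0.6129, -0.0484], [0.6206, 0.0621]]
```

Run:
```python
from h import *
goto((.4945,-.0321,.14),85.8);goto((.4945,-.0321,.05),85.8)
```

```text
[ 0.     -0.0006  0.0057] [-35.8 -18.2 160. ]
[ 0.     -0.0006  0.0057] [-35.8 -18.2 250. ]
```

```bash
python3 -m crank '[[0,0,0.006,-36,-18,35,0],[0,0,0.006,-36,-18,80,0],[0,0,0.006,-36,-18,125,0],[0,0,0.006,-36,-18,160,0],[0,0,0.006,-36,-18,190,0],[0,0,0.006,-36,-18,220,0],[0,0,0.006,-36,-18,250,0],[0,0,0.006,-36,-18,250,0]]' 40
python3 - <<'E'
from h import *
s=get_state();print(s["position"],s["wrist_force"]);goto((.4945,-.0321,.05),85.8)
E
```

```text
time_s: 2.65
position: [0.4921, -0.0316, 0.0468]
orientation: [0.036, 0.999, -0.001, -0.003]
wrist_force: [-0.4, -0.4, -0.2]
grip_width: 0.0856
finger_force: 0.0
[ 0.49211636 -0.03161156  0.04684485] [-0.41811266 -0.39086468 -0.23197082]
[-0.0018 -0.0068  0.0009] [-2.4 -0.3 -3.2]
```

```bash
python3 -m crank '[[0,0,0,0,0,0,0.15],[0,0,0,0,0,0,0.3],[0,0,0,0,0,0,1],[0,0,0,0,0,0,1],[0,0,0,0,0,0,1],[0,0,0,0,0,0,1]]' 40;  python3 - <<'E'
from h import *
s=get_state();print(s["position"],s["wrist_force"],s["ft_torque"])
goto((.5727-.006,.0081+.0002,.05),88.2)
E
```

```text
time_s: 3.25
position: [0.4956, -0.0327, 0.0512]
orientation: [0.037, 0.999, 0.001, 0.0]
wrist_force: [-3.5, 0.9, 6.7]
grip_width: 0.0698
finger_force: 49.2
[ 0.49555147 -0.03271     0.0511536 ] [-3.52446667  0.94776384  6.72757758] [0.73565278 0.71153222 0.09127274]
[ 0.0011  0.0008 -0.0433] [-67.9  46.2   1.3]
```

```bash
python3 -m crank '[[0,0,0,0,0,-3,1],[0,0,0,0,0,-5,1],[0,0,-0.015,-15,12,-5,1],[0,0,-0.03,-35,28,-5,1],[0,0,-0.043,-55,42,-5,1],[0,0,-0.043,-64,46,-5,1],[0,0,-0.043,-64,46,-5,1],[0,0,-0.043,-64,46,-5,1]]'
python3 - <<'E'
from h import *
s=get_state();p,d=snapshot("wrist");np.savez("w2.npz",p=p,d=d,o=s["orientation"],q=s["position"])
pt,dt=snapshot("top");np.savez("t2.npz",p=pt,d=dt);cv2.imwrite("pics/w2.png",np.hstack([p[100:384],cv2.resize(pt[90:260,220:400],(288,284))]))
print(s["position"],s["wrist_force"],s["ft_torque"])
E
```

```text
time_s: 4.05
position: [0.5614, 0.0071, 0.0548]
orientation: [0.016, 1.0, -0.0, -0.001]
wrist_force: [-0.8, -0.0, -7.1]
grip_width: 0.0695
finger_force: 48.3
[0.56138721 0.00708601 0.05477737] [-0.76884342 -0.04890353 -7.07829892] [-0.10479288  0.07191646 -0.00557781]
```

View pics/w2.png

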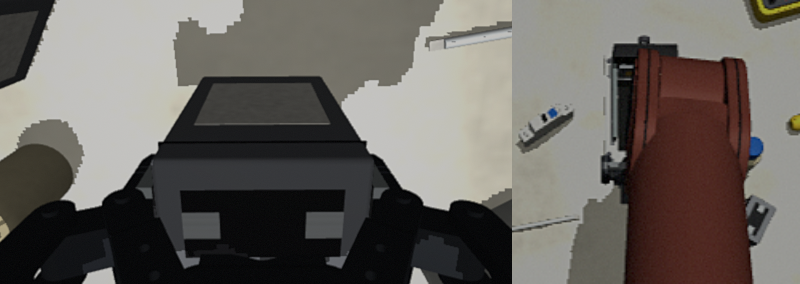

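Held and lifted (7.1 N, about 0.72 kg). The top edges of the battery run from (155,255) to (370,255), and the bottle at lower left is clear. I'll check the battery's pose in the hand.

Run:
```python
from h import *
f=np.load("w2.npz");p,d=f["p"],f["d"];s=dict(orientation=f["o"],position=f["q"]);C=cam("wrist",s);P=cloud(C,d)
v,u=np.mgrid[:384,:512]
m=(u>150)&(u<378)&(v>225)&(v<360)&(P[...,2]>.09)&(P[...,2]<.115)
m=cv2.morphologyEx(m.astype(np.uint8),cv2.MORPH_OPEN,np.ones((5,5)))>0
print("z",np.percentile(P[m][:,2],[5,50,95]))
rear=[];
for c in range(190,340,6):
    r=np.where(m[:,c])[0]
    if len(r): rear.append(P[r[0],c])
rear=np.array(rear);a=np.polyfit(rear[:,1],rear[:,0],1);print("rear x(y)",a,np.degrees(np.arctan(a[0])))
for r in(262,275,285):
    c=np.where(m[r])[0];print(r,c[0],c[-1],np.round(P[r,c[0]],4),np.round(P[r,c[-1]],4))
```

```text
z [0.0944533  0.10348968 0.10454278]
rear x(y) [0.02794387 0.5375923 ] 1.6006491814984005
262 151 373 [ 0.5385 -0.0259  0.1025] [0.541  0.043  0.1019]
275 151 377 [ 0.549  -0.0304  0.0924] [0.5515 0.048  0.0924]
285 151 377 [ 0.5493 -0.0286  0.0983] [0.5507 0.0456 0.0998]
```

```bash
python3 -m crank '[[0,0,-0.003,-1,0,2,1],[0,0,-0.003,-2,0,4,1],[0,0,-0.003,-2,0,4,1]]'; python3 -m crank '[[0,0,0,0,0,0.5,1],[0,0,0,0,0,0.5,1]]';python3 -m crank '[[0,0,0,-1,0,0,1],[0,0,0,-2,0,0,1]]';python3 -m crank '[[0,0,0,-1,0,0,1],[0,0,0,-2,0,0,1]]'
```

```text
time_s: 4.45
position: [0.5643, 0.0077, 0.0513]
orientation: [0.015, 1.0, 0.0, 0.0]
wrist_force: [0.1, -0.1, -6.3]
grip_width: 0.0694
finger_force: 48.3
time_s: 4.65
position: [0.5645, 0.0077, 0.0513]
orientation: [0.015, 1.0, 0.0, 0.0]
wrist_force: [-3.5, -1.3, 1.7]
grip_width: 0.0698
finger_force: 49.1
time_s: 4.85
position: [0.5654, 0.0077, 0.0513]
orientation: [0.014, 1.0, 0.0, -0.001]
wrist_force: [-12.1, -1.3, 12.7]
grip_width: 0.0695
finger_force: 50.3
time_s: 5.05
position: [0.5676, 0.0076, 0.0513]
orientation: [0.015, 1.0, 0.0, -0.001]
wrist_force: [-8.0, -1.3, 9.7]
grip_width: 0.0696
finger_force: 49.8
```

```bash
python3 -m crank '[[0,0,0,0,0,-0.4,1],[0,0,0,-1,0,-0.4,1]]';python3 -m crank '[[0,0,0,-0.5,0,0,1],[0,0,0,-1,0,0,1]]';python3 -m crank '[[0,0,0,-0.5,0,0,1],[0,0,0,-1,0,0,1]]'
```

```text
time_s: 5.25
position: [0.5687, 0.0076, 0.0513]
orientation: [0.014, 1.0, 0.0, -0.001]
wrist_force: [-6.8, -0.5, 1.9]
grip_width: 0.0697
finger_force: 49.5
time_s: 5.45
position: [0.5696, 0.0076, 0.0513]
orientation: [0.014, 1.0, 0.0, -0.001]
wrist_force: [-7.9, -2.9, 6.3]
grip_width: 0.0696
finger_force: 49.5
time_s: 5.65
position: [0.5708, 0.0076, 0.0513]
orientation: [0.014, 1.0, 0.0, -0.001]
wrist_force: [-7.0, -0.6, 6.8]
grip_width: 0.0697
finger_force: 49.6
```

```bash
python3 -m crank '[[0,0,0,-0.5,0,-0.1,1]]';python3 -m crank '[[0,0,0,-0.5,0,0,1]]'; python3 -m crank '[[0,0,0,-0.5,0,0,1]]'
```

```text
time_s: 5.75
position: [0.5713, 0.0077, 0.0513]
orientation: [0.014, 1.0, 0.0, -0.001]
wrist_force: [-5.8, -0.8, 1.2]
grip_width: 0.0697
finger_force: 49.4
time_s: 5.85
position: [0.5719, 0.0076, 0.0513]
orientation: [0.014, 1.0, 0.0, -0.001]
wrist_force: [-7.8, -0.6, 4.0]
grip_width: 0.0696
finger_force: 49.4
time_s: 5.95
position: [0.5723, 0.0077, 0.0513]
orientation: [0.014, 1.0, 0.0, -0.001]
wrist_force: [-7.1, -1.6, 4.7]
grip_width: 0.0694
finger_force: 49.5
```

```bash
python3 -m crank '[[0,0,0,-0.5,0,0,1]]';python3 -m crank '[[0,0,0,-0.5,0,0,1]]'
```

```text
time_s: 6.05
position: [0.5729, 0.0076, 0.0513]
orientation: [0.014, 1.0, 0.0, -0.001]
wrist_force: [-7.1, 0.0, 3.0]
grip_width: 0.0693
finger_force: 49.5
time_s: 6.15
position: [0.573, 0.0077, 0.0513]
orientation: [0.014, 1.0, 0.0, -0.001]
wrist_force: [-8.7, -0.8, 7.5]
grip_width: 0.0696
finger_force: 49.5
```

```bash
python3 -m crank '[[0,0,0,-0.5,0,0,1]]'
```

```text
time_s: 6.25
position: [0.5731, 0.0076, 0.0514]
orientation: [0.015, 1.0, 0.0, -0.001]
wrist_force: [-10.2, -0.9, 9.0]
grip_width: 0.0699
finger_force: 49.7
```

The position has stalled at 0.573, where the edge was predicted, and the force is rising. One more step to confirm.

```bash
python3 -m crank '[[0,0,0,-0.5,0,0,1]]'
```

```text
time_s: 6.35
position: [0.5732, 0.0076, 0.0514]
orientation: [0.015, 1.0, 0.0, -0.002]
wrist_force: [-13.1, -0.9, 12.0]
grip_width: 0.0695
finger_force: 50.0
```

Contact with the edge is felt: 13 N with no further travel. I'll ease off, release and rise.

```bash
python3 -m crank '[[0,0,0,0.5,0,-0.3,1],[0,0,0,0.8,0,-0.3,0.8],[0,0,0,0.8,0,-0.3,0.4],[0,0,0,0.8,0,-0.3,0],[0,0,0,0.8,0,-0.3,0],[0,0,0,0.8,0,-0.3,0]]'; python3 -m crank '[[0,0,0,0,0,-20,0],[0,0,0,0,0,-55,0],[0,0,0,0,0,-100,0],[0,0,0,30,0,-135,0],[0,0,0,75,0,-135,0],[0,0,0,95,0,-135,0.5],[0,0,0,95,0,-135,1],[0,0,0,95,0,-135,1],[0,0,0,95,0,-135,1]]'
python3 - <<'E'
from h import *
s=get_state();p,d=snapshot("wrist");C=cam("wrist",s);P=cloud(C,d);cv2.imwrite("pics/w3.png",p)
m=(P[...,2]>.094)&(P[...,2]<.107)&(P[...,0]>.52)&(P[...,0]<.63)&(abs(P[...,1])<.07)
r=cv2.minAreaRect(P[m][:,:2].astype(np.float32)*1000);print(m.sum(),r, s["position"])
goto((.49,.0108,.092),88.2)
E
```

```text
time_s: 6.95
position: [0.5748, 0.0078, 0.052]
orientation: [0.014, 1.0, 0.0, 0.001]
wrist_force: [-0.5, 0.2, -0.1]
grip_width: 0.0856
finger_force: 0.0
time_s: 7.85
position: [0.48, 0.0104, 0.1868]
orientation: [0.014, 1.0, -0.0, 0.0]
wrist_force: [-0.1, 0.4, -0.6]
grip_width: 0.0282
finger_force: 0.0
3721 ((571.63916015625, 7.993587493896484), (67.39947509765625, 47.13352966308594), 88.99160766601562) [0.48003592 0.01043171 0.18683234]
[-0.0007  0.0005  0.0023] [-10.    0.9  94.7]
```

Standing squarely at the edge, centre y 8.0 mm against a tray centreline of 8.1. Now lower the shut fingers behind it.

```bash
python3 -m crank '[[0,0,0.002,-5,1,40,1],[0,0,0.002,-10,1,80,1],[0,0,0.002,-20,1,95,1],[0,0,0.002,-35,1,95,1],[0,0,0.002,-45,1,95,1],[0,0,0.002,-45,1,95,1]]'; python3 -m crank '[[0,0,0,-4,0,0,1],[0,0,0,-7,0,0,1],[0,0,0,-10,0,0,1]]'
```

```text
time_s: 8.5
position: [0.5257, 0.0096, 0.0915]
orientation: [0.016, 1.0, -0.001, 0.0]
wrist_force: [-0.7, -0.8, 1.0]
grip_width: -0.0001
finger_force: 0.0
time_s: 8.8
position: [0.5342, 0.0099, 0.0919]
orientation: [0.015, 1.0, 0.0, 0.0]
wrist_force: [0.4, -0.7, -0.1]
grip_width: 0.0
finger_force: 0.0
```

```bash
python3 -m crank '[[0,0,0,-2,0,0,1],[0,0,0,-4,0,0,1]]';python3 -m crank '[[0,0,0,-1,0,0,1],[0,0,0,-2,0,0,1]]'; python3 -m crank '[[0,0,0,-1,0,0,1],[0,0,0,-2,0,0,1]]'
```

```text
time_s: 9.0
position: [0.5382, 0.0097, 0.0918]
orientation: [0.015, 1.0, 0.0, 0.0]
wrist_force: [-0.2, -0.5, -0.9]
grip_width: -0.0003
finger_force: 0.0
time_s: 9.2
position: [0.5397, 0.0096, 0.0915]
orientation: [0.015, 1.0, 0.0, -0.001]
wrist_force: [-3.5, 0.9, 2.2]
grip_width: 0.0
finger_force: 1.4
time_s: 9.4
position: [0.5418, 0.0096, 0.0916]
orientation: [0.015, 1.0, 0.0, -0.0]
wrist_force: [-4.0, -0.5, 3.0]
grip_width: -0.0002
finger_force: 1.9
```

The battery is tipping at about 4 N. Continue.

```bash
python3 -m crank '[[0,0,0,-1.5,0,0,1],[0,0,0,-3,0,0,1],[0,0,0,-4.5,0,0,1],[0,0,0,-6,0,0,1]]';python3 -m crank '[[0,0,0,-1.5,0,0,1],[0,0,0,-3,0,0,1],[0,0,0,-4.5,0,0,1],[0,0,0,-6,0,0,1]]'
```

```text
time_s: 9.8
position: [0.5483, 0.0093, 0.0916]
orientation: [0.015, 1.0, -0.0, 0.0]
wrist_force: [-2.9, 0.4, 2.6]
grip_width: -0.0
finger_force: 1.8
time_s: 10.2
position: [0.5543, 0.0091, 0.0916]
orientation: [0.015, 1.0, -0.0, 0.0]
wrist_force: [-2.2, -0.7, 3.7]
grip_width: -0.0001
finger_force: 1.6
```

Run:
```python
from h import *
p,d=snapshot("wrist");q,d=snapshot("scene");cv2.imwrite("pics/w4.png",np.hstack([p[100:],cv2.resize(q[160:300,220:390],(288,284))]))
```

```text
(no output)
```

View pics/w4.png

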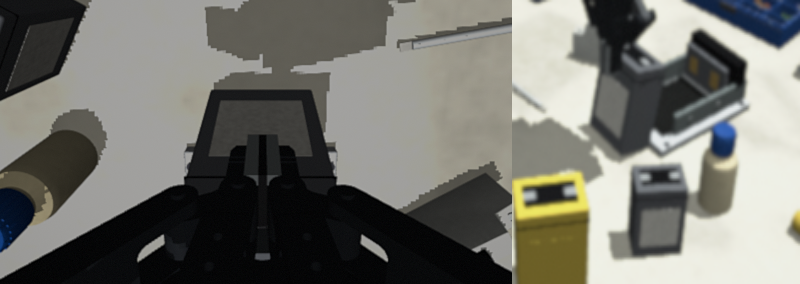

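The battery is leaning over the edge (inset at (625,100)) and tipping squarely towards the tray. Bystanders are untouched. Continue past balance.

```bash
python3 -m crank '[[0,0,0,-1.5,0,0,1],[0,0,0,-3,0,0,1],[0,0,0,-4.5,0,0,1],[0,0,0,-6,0,0,1],[0,0,0,-7.5,0,0,1],[0,0,0,-9,0,0,1]]';python3 -m crank '[[0,0,0,-1.5,0,0,1],[0,0,0,-3,0,0,1],[0,0,0,-4.5,0,0,1],[0,0,0,-6,0,0,1],[0,0,0,-7.5,0,0,1],[0,0,0,-9,0,0,1]]'
```

```text
time_s: 10.9
position: [0.5633, 0.0089, 0.0916]
orientation: [0.015, 1.0, -0.0, 0.0]
wrist_force: [-1.9, 0.0, 2.4]
grip_width: -0.0001
finger_force: 1.2
time_s: 11.5
position: [0.5723, 0.0086, 0.0916]
orientation: [0.015, 1.0, -0.0, 0.0]
wrist_force: [-0.4, 0.7, 1.1]
grip_width: 0.0
finger_force: 0.7
```

```bash
python3 -m crank '[[0,0,0,-1.5,0,0,1],[0,0,0,-3,0,0,1],[0,0,0,-4.5,0,0,1],[0,0,0,-6,0,0,1],[0,0,0,-6,0,0,1],[0,0,0,-6,0,0,1]]'; python3 -m crank '[[0,0,0,20,0,-20,1],[0,0,0,60,0,-50,1],[0,0,0,100,0,-60,1],[0,0,0,100,0,-60,1]]'
python3 - <<'E'
from h import *
s=get_state();p,d=snapshot("wrist");C=cam("wrist",s);P=cloud(C,d);cv2.imwrite("pics/w5.png",p);np.savez("w5.npz",p=p,d=d,o=s["orientation"],q=s["position"])
m=(P[...,2]>.051)&(P[...,2]<.062)&(P[...,0]>.54)&(P[...,0]<.705)&(abs(P[...,1])<.07)
r=cv2.minAreaRect(P[m][:,:2].astype(np.float32)*1000);print(m.sum(),r, s["position"],np.median(P[m][:,2]),np.percentile(P[m][:,0],[1,99]))
E
```

```text
time_s: 12.1
position: [0.578, 0.0084, 0.0915]
orientation: [0.015, 1.0, -0.0, -0.0]
wrist_force: [-1.1, -0.6, -0.3]
grip_width: 0.0
finger_force: 0.0
time_s: 12.5
position: [0.4752, 0.0116, 0.1531]
orientation: [0.015, 1.0, 0.002, 0.0]
wrist_force: [0.1, 0.4, -0.2]
grip_width: 0.0002
finger_force: 0.0
  return _methods._mean(a, axis=axis, dtype=dtype,
  ret = ret.dtype.type(ret / rcount)
Traceback (most recent call last):
IndexError: index -1 is out of bounds for axis 0 with size 0
```

View pics/w5.png

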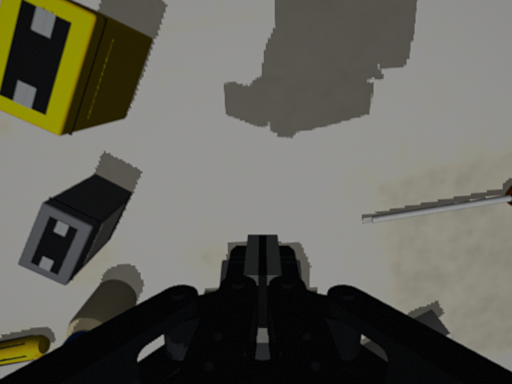

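The shut fingers hide the tray. I'll rise, open and look from above.

```bash
python3 -m crank '[[0,0,0,10,0,-40,0],[0,0,0,15,0,-90,0],[0,0,0,15,0,-140,0],[0,0,0,15,0,-150,0],[0,0,0,15,0,-150,0],[0,0,0,15,0,-150,0],[0,0,0,15,0,-150,0]]'
python3 - <<'E'
from h import *
s=get_state();p,d=snapshot("wrist");C=cam("wrist",s);P=cloud(C,d);np.savez("w6.npz",p=p,d=d,o=s["orientation"],q=s["position"])
q,_=snapshot("scene");cv2.imwrite("pics/w6.png",np.hstack([p[100:],cv2.resize(q[160:300,220:390],(288,284))]))
m=(P[...,2]>.045)&(P[...,2]<.07)&(P[...,0]>.54)&(P[...,0]<.70)&(abs(P[...,1]-.005)<.06)
print(m.sum(),s["position"])
if m.sum()>50:
    r=cv2.minAreaRect(P[m][:,:2].astype(np.float32)*1000);print(r,np.percentile(P[m],[2,50,98],axis=0).round(4))
goto((.53,.0095,.03),88.2)
E
```

```text
time_s: 13.25
position: [0.4626, 0.0119, 0.2997]
orientation: [0.015, 1.0, -0.001, -0.001]
wrist_force: [0.2, -0.3, 0.9]
grip_width: 0.0853
finger_force: 0.0
1060 [0.46256878 0.0118874  0.29970725]
((568.2727661132812, 8.690813064575195), (69.91035461425781, 16.84984588623047), 87.78838348388672) [[ 0.5612 -0.0246  0.0455]
 [ 0.5685  0.0086  0.0579]
 [ 0.5753  0.0421  0.0696]]
[-0.0014 -0.0023  0.0005] [-6.8e+01  1.0e-01  2.7e+02]
```

View pics/w6.png

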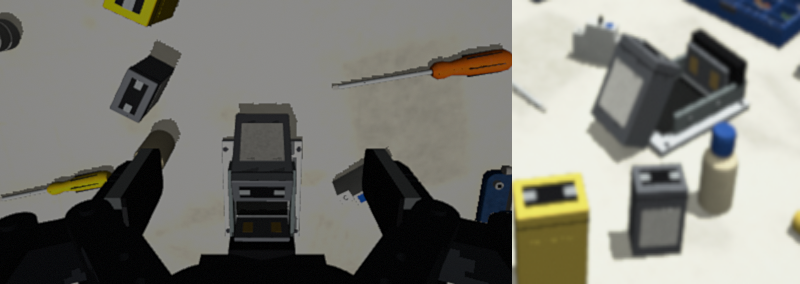

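The battery leans at ~30°, resting on its lower corner and the edge, just short of balance (rear face at tray-picture (260,140)). It's square to the tray at 87.8° and centred. I'll go back to pushing near the top, further this time.

```bash
python3 -m crank '[[0,0,0,-10,0,45,1],[0,0,0,-30,0,90,1],[0,0,0,-50,0,135,1],[0,0,0,-70,0,180,1],[0,0,0,-90,0,205,1],[0,0,0,-100,0,206,1],[0,0,0,-103,0,206,1],[0,0,0,-106,0,206,1],[0,0,0,-108,0,206,1],[0,0,0,-110,0,206,1]]'; python3 -m crank '[[0,0,0,-2,0,0,1],[0,0,0,-4,0,0,1],[0,0,0,-6,0,0,1],[0,0,0,-8,0,0,1]]'
```

```text
time_s: 14.35
position: [0.5735, 0.0089, 0.097]
orientation: [0.015, 1.0, 0.001, 0.001]
wrist_force: [-0.6, 0.4, 0.1]
grip_width: -0.0004
finger_force: 0.0
time_s: 14.75
position: [0.5812, 0.0084, 0.0956]
orientation: [0.015, 1.0, 0.0, -0.0]
wrist_force: [0.4, -0.1, -1.0]
grip_width: 0.0003
finger_force: 0.2
```

```bash
python3 -m crank '[[0,0,0,-2,0,0,1],[0,0,0,-4,0,0,1],[0,0,0,-6,0,0,1]]';python3 -m crank '[[0,0,0,-2,0,0,1],[0,0,0,-4,0,0,1],[0,0,0,-6,0,0,1],[0,0,0,-6,0,0,1]]'
```

```text
time_s: 15.05
position: [0.5872, 0.0081, 0.0955]
orientation: [0.015, 1.0, -0.0, -0.0]
wrist_force: [0.0, 0.2, -0.8]
grip_width: -0.0003
finger_force: 0.0
time_s: 15.45
position: [0.5933, 0.0079, 0.0956]
orientation: [0.015, 1.0, -0.0, 0.0]
wrist_force: [0.3, 0.2, 1.1]
grip_width: -0.0001
finger_force: 0.0
```

The contact force is gone, so it has probably fallen. Back off and look.

```bash
python3 -m crank '[[0,0,0,20,0,-20,0],[0,0,0,55,0,-55,0],[0,0,0,90,0,-100,0],[0,0,0,120,0,-145,0],[0,0,0,130,0,-190,0],[0,0,0,130,0,-204,0],[0,0,0,130,0,-204,0]]'
python3 - <<'E'
from h import *
s=get_state();p,d=snapshot("wrist");C=cam("wrist",s);P=cloud(C,d)
q,_=snapshot("scene");cv2.imwrite("pics/w7.png",np.hstack([p[100:],cv2.resize(q[160:300,220:390],(288,284))]))
m=(P[...,2]>.050)&(P[...,2]<.064)&(P[...,0]>.54)&(P[...,0]<.70)&(abs(P[...,1]-.005)<.06)
print(m.sum(),s["position"])
if m.sum()>50:
    r=cv2.minAreaRect(P[m][:,:2].astype(np.float32)*1000);print(r,np.percentile(P[m],[2,50,98],axis=0).round(4))
goto((.55,.009,.032),88.2);goto((.50,.0103,.15),88.2)
E
```

```text
time_s: 16.15
position: [0.4641, 0.0122, 0.3029]
orientation: [0.015, 1.0, 0.002, 0.003]
wrist_force: [0.4, 0.0, 0.1]
grip_width: 0.0857
finger_force: 0.0
3843 [0.4641288  0.0122021  0.30293011]
((619.2086181640625, 6.966945648193359), (70.14739990234375, 100.5056381225586), 88.17852783203125) [[ 0.5701 -0.0264  0.0537]
 [ 0.6152  0.0072  0.0569]
 [ 0.6668  0.0407  0.0584]]
[0.0008 0.0005 0.0008] [-86.8  -0.6 267.6]
[0.0008 0.0005 0.0008] [-36.8  -0.7 149.6]
```

View pics/w7.png

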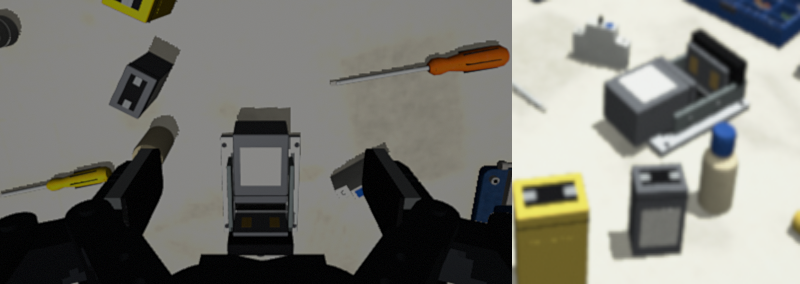

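The battery lies in the tray between the cheeks with its terminals towards the block: centre (619.2, 7.0), axis aligned to 0.1°, underside at x≈0.569. Next I'll descend behind it with shut fingers.

```bash
python3 -m crank '[[0,0,0,-15,-1,45,1],[0,0,0,-35,-1,90,1],[0,0,0,-55,-1,135,1],[0,0,0,-65,-1,180,1],[0,0,0,-70,-1,225,1],[0,0,0,-70,-1,265,1],[0,0,0,-72,-1,272,1],[0,0,0,-76,-1,272,1],[0,0,0,-82,-1,272,1],[0,0,0,-88,-1,272,1]]'; python3 -m crank '[[0,0,0,-2,0,0,1],[0,0,0,-4,0,0,1],[0,0,0,-6,0,0,1]]';python3 -m crank '[[0,0,0,-2,0,0,1],[0,0,0,-4,0,0,1],[0,0,0,-6,0,0,1]]'
```

```text
time_s: 17.25
position: [0.5531, 0.0084, 0.0297]
orientation: [0.015, 1.0, 0.0, 0.002]
wrist_force: [0.6, -0.0, 0.9]
grip_width: 0.0004
finger_force: 0.0
time_s: 17.55
position: [0.5574, 0.0082, 0.0281]
orientation: [0.015, 1.0, 0.0, 0.0]
wrist_force: [0.1, 0.4, -0.2]
grip_width: 0.0
finger_force: 0.0
time_s: 17.85
position: [0.5612, 0.0079, 0.0272]
orientation: [0.015, 1.0, 0.0, -0.002]
wrist_force: [-8.3, 0.4, 6.9]
grip_width: -0.0001
finger_force: 4.2
```

```bash
python3 -m crank '[[0,0,0,-1.5,0,0,1],[0,0,0,-3,0,0,1],[0,0,0,-4.5,0,0,1],[0,0,0,-6,0,0,1]]';python3 -m crank '[[0,0,0,-1.5,0,0,1],[0,0,0,-3,0,0,1],[0,0,0,-4.5,0,0,1],[0,0,0,-6,0,0,1],[0,0,0,-7.5,0,0,1],[0,0,0,-9,0,0,1]]';python3 -m crank '[[0,0,0,-1.5,0,0,1],[0,0,0,-3,0,0,1],[0,0,0,-4.5,0,0,1],[0,0,0,-6,0,0,1],[0,0,0,-7.5,0,0,1],[0,0,0,-9,0,0,1]]'
```

```text
time_s: 18.25
position: [0.5671, 0.0076, 0.0272]
orientation: [0.016, 1.0, 0.0, -0.002]
wrist_force: [-8.6, 1.0, 5.8]
grip_width: -0.0001
finger_force: 4.4
time_s: 18.85
position: [0.5761, 0.0074, 0.0272]
orientation: [0.016, 1.0, 0.0, -0.002]
wrist_force: [-8.9, 0.1, 6.4]
grip_width: -0.0001
finger_force: 4.4
time_s: 19.45
position: [0.5852, 0.0071, 0.0272]
orientation: [0.016, 1.0, 0.0, -0.002]
wrist_force: [-9.4, 0.4, 6.8]
grip_width: 0.0001
finger_force: 4.3
```

```bash
python3 -m crank '[[0,0,0,-1.5,0,0,1],[0,0,0,-3,0,0,1],[0,0,0,-4.5,0,0,1],[0,0,0,-6,0,0,1],[0,0,0,-7.5,0,0,1],[0,0,0,-9,0,0,1]]';python3 -m crank '[[0,0,0,-1,0,0,1],[0,0,0,-2,0,0,1],[0,0,0,-3,0,0,1],[0,0,0,-4,0,0,1],[0,0,0,-5,0,0,1],[0,0,0,-6,0,0,1]]';python3 -m crank '[[0,0,0,-0.5,0,0,1],[0,0,0,-1,0,0,1],[0,0,0,-1.5,0,0,1],[0,0,0,-2,0,0,1]]'
```

```text
time_s: 20.05
position: [0.5942, 0.0068, 0.0272]
orientation: [0.016, 1.0, 0.0, -0.002]
wrist_force: [-8.9, 0.4, 6.4]
grip_width: -0.0001
finger_force: 4.3
time_s: 20.65
position: [0.6002, 0.0066, 0.0272]
orientation: [0.016, 1.0, 0.0, -0.002]
wrist_force: [-8.5, -0.7, 6.7]
grip_width: -0.0
finger_force: 4.3
time_s: 21.05
position: [0.6022, 0.0066, 0.0272]
orientation: [0.016, 1.0, 0.0, -0.002]
wrist_force: [-8.5, 0.3, 6.4]
grip_width: -0.0001
finger_force: 4.3
```

```bash
python3 -m crank '[[0,0,0,-0.5,0,0,1],[0,0,0,-1,0,0,1]]';python3 -m crank '[[0,0,0,-0.5,0,0,1],[0,0,0,-1,0,0,1]]';python3 -m crank '[[0,0,0,-0.5,0,0,1],[0,0,0,-1,0,0,1]]'
```

```text
time_s: 21.25
position: [0.6032, 0.0065, 0.0272]
orientation: [0.016, 1.0, 0.0, -0.002]
wrist_force: [-9.2, -0.0, 7.3]
grip_width: 0.0003
finger_force: 4.3
time_s: 21.45
position: [0.6042, 0.0065, 0.0273]
orientation: [0.016, 1.0, 0.0, -0.002]
wrist_force: [-8.7, -0.2, 6.7]
grip_width: 0.0002
finger_force: 4.3
time_s: 21.65
position: [0.6051, 0.0065, 0.0272]
orientation: [0.016, 1.0, 0.0, -0.002]
wrist_force: [-7.4, 0.5, 6.3]
grip_width: 0.0001
finger_force: 4.3
```

```bash
python3 -m crank '[[0,0,0,-0.5,0,0,1],[0,0,0,-1,0,0,1]]';python3 -m crank '[[0,0,0,-0.5,0,0,1],[0,0,0,-1,0,0,1]]'
```

```text
time_s: 21.85
position: [0.6062, 0.0065, 0.0272]
orientation: [0.015, 1.0, 0.0, -0.002]
wrist_force: [-8.8, 0.9, 6.6]
grip_width: -0.0001
finger_force: 4.3
time_s: 22.05
position: [0.6072, 0.0064, 0.0273]
orientation: [0.016, 1.0, 0.0, -0.002]
wrist_force: [-8.7, 0.9, 6.7]
grip_width: -0.0001
finger_force: 4.3
```

```bash
python3 -m crank '[[0,0,0,-0.5,0,0,1]]';python3 -m crank '[[0,0,0,-0.5,0,0,1]]'; python3 -m crank '[[0,0,0,-0.5,0,0,1]]'
```

```text
time_s: 22.15
position: [0.6076, 0.0064, 0.0272]
orientation: [0.016, 1.0, 0.0, -0.002]
wrist_force: [-10.9, 0.6, 8.2]
grip_width: 0.0002
finger_force: 5.8
time_s: 22.25
position: [0.6076, 0.0064, 0.0272]
orientation: [0.016, 1.0, 0.0, -0.003]
wrist_force: [-12.7, 0.1, 9.8]
grip_width: 0.0001
finger_force: 6.4
time_s: 22.35
position: [0.6076, 0.0064, 0.0271]
orientation: [0.016, 1.0, 0.0, -0.003]
wrist_force: [-14.8, 1.1, 11.6]
grip_width: 0.0001
finger_force: 7.5
```

```bash
python3 -m crank '[[0,0,0,-0.5,0,0,1]]';python3 -m crank '[[0,0,0,-0.5,0,0,1]]'
```

```text
time_s: 22.45
position: [0.6076, 0.0064, 0.027]
orientation: [0.016, 1.0, 0.0, -0.004]
wrist_force: [-17.5, 0.5, 14.3]
grip_width: -0.0002
finger_force: 9.0
time_s: 22.55
position: [0.6076, 0.0063, 0.027]
orientation: [0.016, 1.0, 0.001, -0.004]
wrist_force: [-19.0, 0.6, 13.7]
grip_width: 0.0001
finger_force: 9.8
```

The plate is felt at TCP x=0.6076, but the hand is also bearing down by 14 N. I'll relieve the vertical load so the press on the block is horizontal.

```bash
python3 -m crank '[[0,0,0,0,0,-0.5,1],[0,0,0,0,0,-0.5,1]]';python3 -m crank '[[0,0,0,0,0,-0.5,1],[0,0,0,0,0,-0.5,1]]'
```

```text
time_s: 22.75
position: [0.6075, 0.0064, 0.027]
orientation: [0.016, 1.0, 0.0, -0.004]
wrist_force: [-16.2, 1.0, 8.3]
grip_width: 0.0002
finger_force: 7.8
time_s: 22.95
position: [0.6075, 0.0064, 0.027]
orientation: [0.016, 1.0, 0.0, -0.004]
wrist_force: [-12.6, 0.7, 2.6]
grip_width: 0.0001
finger_force: 6.5
```

```bash
python3 -m crank '[[0,0,0,-0.7,0,-0.2,1],[0,0,0,-1.2,0,-0.4,1]]';python3 -m crank '[[0,0,0,-0.5,0,-0.1,1],[0,0,0,-0.8,0,-0.3,1]]'
```

```text
time_s: 23.15
position: [0.6075, 0.0064, 0.0271]
orientation: [0.016, 1.0, 0.0, -0.005]
wrist_force: [-19.4, 0.4, 5.9]
grip_width: 0.0001
finger_force: 9.4
time_s: 23.35
position: [0.6075, 0.0064, 0.0271]
orientation: [0.016, 1.0, 0.0, -0.006]
wrist_force: [-20.5, 1.5, 5.7]
grip_width: 0.0002
finger_force: 10.4
```

Pressing at 20 N total. Taking off ~8 N of bed friction leaves about 12 N on the plate. Now back away straight, then rise and check.

```bash
python3 -m crank '[[0,0,0,0,0,0,1],[0,0,0,0,0,0,1]]'; python3 -m crank '[[0,0,0,2,0,0,1],[0,0,0,5,0,0,1],[0,0,0,15,0,0,1],[0,0,0,50,0,0,1],[0,0,0,85,0,-40,1],[0,0,0,120,0,-90,0],[0,0,0,145,0,-140,0],[0,0,0,145,0,-190,0],[0,0,0,145,0,-240,0],[0,0,0,145,0,-272,0]]'; python3 -m crank '[[0,0,0,0,0,0,0],[0,0,0,0,0,0,0]]'
python3 - <<'E'
from h import *
s=get_state();p,d=snapshot("wrist");C=cam("wrist",s);P=cloud(C,d)
q,_=snapshot("scene");cv2.imwrite("pics/w8.png",np.hstack([p[100:],cv2.resize(q[160:300,220:390],(288,284))]))
m=(P[...,2]>.050)&(P[...,2]<.064)&(P[...,0]>.54)&(P[...,0]<.716)&(abs(P[...,1]-.005)<.06)
r=cv2.minAreaRect(P[m][:,:2].astype(np.float32)*1000);print(m.sum(),s["position"],r,np.percentile(P[m],[1,50,99],axis=0).round(4))
E
```

```text
time_s: 23.55
position: [0.6075, 0.0064, 0.0271]
orientation: [0.016, 1.0, 0.0, -0.006]
wrist_force: [-20.3, 0.4, 5.1]
grip_width: 0.0001
finger_force: 10.2
time_s: 24.55
position: [0.4678, 0.0104, 0.3035]
orientation: [0.015, 1.0, 0.001, 0.001]
wrist_force: [1.1, 1.0, 0.3]
grip_width: 0.0721
finger_force: 0.0
time_s: 24.75
position: [0.469, 0.0109, 0.3021]
orientation: [0.015, 1.0, 0.001, 0.001]
wrist_force: [0.8, 0.5, -0.2]
grip_width: 0.0859
finger_force: 0.0
3512 [0.46904217 0.01085236 0.30211794] ((666.6510620117188, 5.454999923706055), (70.02088928222656, 99.58765411376953), 88.20503997802734) [[ 0.6175 -0.0288  0.0522]
 [ 0.6626  0.0054  0.057 ]
 [ 0.7146  0.0401  0.0587]]
```

View pics/w8.png

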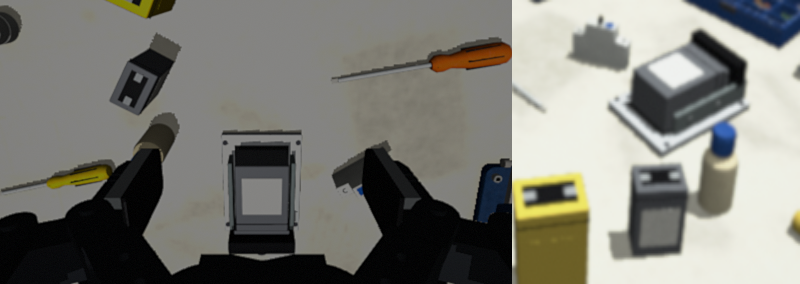

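The battery lies home against the plate: underside at tray x≈21 mm, lateral offset about 0 mm, yaw matching the tray. The bystanders are where they were and the robot is clear, so I'll hand it in.

```bash
python3 -c "
from rig import *
print(close_job())"
```

```text
the job is handed in; nothing more can be done
None
```

The job is handed in: the battery was tipped over the tray edge and pressed home against the contact plate at an estimated 12 N (20 N at the wrist, less about 8 N of bed friction), it lies straight between the cheeks, and the final picture shows the breaker, bottle and screwdriver unmoved.

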